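# Open the wider board test fixture

### The job

Open the wider of the two board test fixtures with the fingertips: press its release tab down so that the spring-loaded lid pops up, then push the lid back beyond upright until it is fully open against its stop, and move clear. Pick nothing up, leave the narrower fixture shut, and leave the other things on the bench where they are.

Things in the scene. Friction and masses are not known exactly. Their poses are not given: they have to be found in the camera images.
- wide: the WIDER board test fixture, screwed to the bench: a grey plastic clamshell box 130 mm deep (its x) and 180 mm wide (its y), 57 mm high with the lid shut. Origin: centre of its underside on the bench, z up; its x axis points from the release tab in front to the hinge at the back. A latch block 70 mm wide and 30 mm high juts 34 mm out of its front, with the tab above it. Four screw lugs at its sides reach 20 mm out and are under 10 mm high
- wide_tab_ridge (a point): middle of the top of the thumb ridge on the wide fixture's black release tab, which is the place to press straight down: 51 mm above the bench, 105 mm in front of the fixture's centre and 40 mm in front of the shut lid's front edge. The tab is a rocker 44 mm wide and reaches 10 mm further to the front than the ridge; behind it a 24 mm wide steel hook stands 18 mm above the tab's pivot and catches the lid's 8 mm tongue. Axes as the fixture's, turning with the tab
- wide_tab (a joint): angle of the wide fixture's release tab in rad: 0 at rest, 0.35 fully pressed (the ridge is then about 9 mm lower). The hook lets the lid go at about 0.2 to 0.25. A spring brings the tab back; pressing it fully takes about 5 to 6 N at the ridge
- wide_hinge (a point): middle of the wide fixture's lid hinge axis, at the back of the fixture, 65 mm behind its centre, 45 mm above the bench (the underside of the shut lid). Axes as the fixture's; the lid turns about its y axis. Does not move with the lid
- wide_lid_edge (a point): middle of the lower front edge of the wide fixture's lid, 130 mm from the hinge axis; moves with the lid. The lid is a plate 130 x 180 x 12 mm of about 0.15 kg; its underside contains the hinge axis. Pushing the front edge only level towards the hinge can bind: move the finger along the arc of the edge, up and back about the hinge.
- wide_lid (a joint): angle of the wide fixture's lid in rad: 0 shut and latched, 1.9 fully open against its stop, leaning back beyond upright. Once released, a spring plunger lifts it to about 0.75 to 0.8 (front edge about 90 mm above the hinge). The lid falls back to that if let go before upright, and beyond about 1.65 it drops slowly back to the stop by itself
- narrow: the NARROWER test fixture, of the same make but only 90 mm wide (its y); 130 mm deep, 57 mm high, screwed to the bench; to be left shut. Origin: centre of its underside, axes as for the wide one, with its own tab in front
- narrow_lid (a joint): angle of the narrow fixture's lid in rad: 0 shut; must stay shut
- jar: small amber screw jar, 32 mm diameter, 65 mm tall, standing between the two fixtures; origin at the centre of its underside
- screwdriver: screwdriver lying to the left, beside the left-hand fixture; origin on its underside about half-way along
- bin: open blue stock bin, 150 x 100 x 60 mm, to the left; origin at the centre of its underside
- carton: cardboard carton, 120 x 90 x 70 mm, to the right; origin at the centre of its underside
- meter: black hand-held multimeter, 160 x 80 x 39 mm, lying behind the fixtures; origin at the centre of its underside
- spool: grey spool, 60 mm diameter, 42 mm tall, standing behind the fixtures; origin at the centre of its underside
- wrench: steel wrench lying to the right, beside the right-hand fixture; origin on its underside
Things that resemble listed ones, but are neither listed nor needed, are in the scene too. Leave any orange look-alike of the narrow alone.

How it is judged (in metres and radians):
On the way, in this order (a step that is already met when the one before it is completed fails the run):
1. the wide fixture's release tab is pressed (value of joint wide_tab above 0.12 rad).
2. the wide fixture's lid has popped up (value of joint wide_lid between 0.5 and 1.2 rad), for 0.05 s.
3. the lid has been pushed fully open (value of joint wide_lid above 1.8 rad), for 0.2 s.
At the end, for the whole second after the job is handed in: The wide fixture's lid rests open at more than 1.8 rad of its 1.9 rad swing, its tab has sprung back (under 0.08 rad), the narrow fixture is shut (under 0.05 rad), and each loose thing is within 20 mm of where it began (value of joint wide_lid above 1.8 rad and velocity of joint wide_lid between -0.05 and 0.05 rad/s and value of joint wide_tab below 0.08 rad and value of joint narrow_lid below 0.05 rad and distance of each of jar, screwdriver, bin, carton, meter, spool, wrench from where it was at the start of the episode below 0.02 m); the robot touches nothing.
It fails at once if the narrow fixture's lid came open (value of joint narrow_lid above 0.05 rad).
It fails at once if a loose thing on the bench was moved or lifted by more than 20 mm (distance of any of jar, screwdriver, bin, carton, meter, spool, wrench from where it was at the start of the episode above 0.02 m).
It also fails if it takes over 48 s, if anything falls off the work surface, if the arm or the gripper's body presses on something with over 40 N, if the wrist force passes 120 N, or if a joint passes its speed limit or range.

### The arm

A 6-joint arm with a two-finger parallel gripper is mounted at the origin on the work surface. World frame = base frame: x ahead of the robot, y to its left, z up, the work surface at z = 0. Lengths are in mm, angles in rad, forces in N, time in s.
With the tool pointing down it reaches from about 250 to 775 mm from the base axis. Payload 8.9 kg.
Tool frame: the origin (TCP) lies between the finger pads; the fingertips stand 22 mm ahead of it and the grasp point (between the pads) lies 3 mm ahead of it; y points along the fingers, x is the direction in which the jaws open and shut, and the axes are right-handed (so a half turn about y gives the same grasp; the last joint's range is limited). The gripper opens to 85 mm and grips with 20 to 120 N. Pads are 22 mm wide; open, the fingers measure 114 mm over their backs; the gripper's body (76 mm by 85 mm) begins 54 mm behind the grasp point. The pads swing forward as they close: fully open they stand 13 mm farther back than shut.
Start: joints at [1.187, 0.291, -0.153, 1.127, 0, 1.431], TCP at [127.234, 509.348, 253.305] pointing down, gripper open.
Joint ranges: [-2.52, 2.52], [-0.91, 1.74], [-1.3, 1.37], [-1.96, 2.02], [-1.52, 1.47], [-3.14, 3.14]. Speed limits (rad/s): [2.22, 2.22, 2.79, 3.14, 3.14, 3.14].

### API

Orientations are given as a rotation vector (axis times angle).
In Python, from plant import robot, cams gives the robot as it stands.
- The arm moves only by the tool drive_tool, never from a script. Its argument "rows" is a list of rows, each a list of 7 numbers: the turn, a rotation vector about the tool's x, y, z in degrees, then the shift along the tool's x, y, z in m, then the finger opening in m, from 0 to 0.0854. In form: [[wx, wy, wz, x, y, z, hand], ...]. A call has 1 to 20 rows; each row is the pose to reach, as a shift and turn from the pose measured when the call began, along the tool's axes at that moment; what a row does not reach only later rows make up. A row lasts 1/8 s, in which the tool goes at most 62.5 mm and 10.7 degrees, less where a joint would pass 70% of its speed; a pose out of reach is approached as far as the arm can. A call with a gripper value outside its range is refused whole. The fingers move at their own pace and stop on an object; "grip_force" is the grip in N (left out, the last holds). Time passes only in rows, so rows that repeat a pose let the fingers close. It gives the time, the measured TCP pose, the force and the opening at its end, in the units of the state.
- robot.state(): the state, without advancing time (a new reading comes with each control period).
- cams.grab_frame(name): name is "scene" or "top"; returns a dict with "img" (420x560x3 uint8, red, green, blue), "intrinsics" (3x3 intrinsics, pixels), "dist_coeffs" ([k1, k2, p1, p2, k3] as OpenCV has them; the pictures are not rectified), "R" (3x3) and "t" (3): a world point X has camera coordinates R X + t. Camera axes: x right, y down, z forward; pixel columns grow to the right and rows downward; lengths in mm; the calibration is good to about 2 mm. A picture is of the moment at which its call begins. There is no depth.
- robot.close_job(): hands the job in, once; it reports no verdict.
The state is a dict: "clock": time; "q": joint angles; "dq": joint speeds; "joint_efforts": joint torques, N m; "eef_pos": TCP position; "eef_rot": TCP orientation; "ft_force": force on the tool from outside, world axes, zero at the start; "moment": the same for the moment, N m; "gripper_width": finger opening in mm.
Only numpy, scipy, OpenCV 4.12 (cv2) and the standard library are available. Lean on these libraries where they do the work, as an engineer would, in place of code of your own. Each camera call takes 0.05 s, during which the arm holds its last target.

## Working session

There is one attempt and no reset: what is moved stays moved. The work goes in short steps, Python scripts to look and compute and a tool call to move; the robot and the scene stay as the last step left them, time stands still between calls to the robot, and variables do not carry over. Pictures are saved under pics/ and viewed, and the job is handed in when it is done.

Besides the shell and the picture viewer there is one more tool, called as name([rows], argument=value, ...), one row to a line, values as JSON. drive_tool: Moves the arm, as the interface text tells. Its arguments: {"type":"object","properties":{"rows":{"type":"array"},"grip_force":{"type":"number"}},"required":["rows"]}

```bash
mkdir -p pics; ls
python3 - <<'E'
from plant import robot,cams
import cv2,numpy as np,pickle
print(robot.state())
for n in("scene","top"):
    f=cams.grab_frame(n); pickle.dump(f,open(f"pics/{n}0.pkl","wb"))
    cv2.imwrite(f"pics/{n}0.png",f["img"][:,:,::-1])
    print(n,f["intrinsics"],f["dist_coeffs"],f["R"],f["t"])
E
```

```text
pics
{'clock': 0.0, 'q': array([ 1.18668869e+00,  2.91258037e-01, -1.54149892e-01,  1.12670432e+00,
        6.82390705e-06,  1.43147366e+00]), 'dq': array([ 8.28186147e-04,  2.03929517e-03,  1.20050963e-03,  7.55211521e-05,
       -1.57821107e-03,  8.94756778e-04]), 'joint_efforts': array([-2.69124357e-03, -5.37139356e+01,  3.31366181e+01,  1.57523848e-02,
       -5.06388860e-04, -9.08985101e-06]), 'eef_pos': array([127.0781195 , 508.95155466, 252.73505289]), 'eef_rot': array([-1.31576944, -1.02614824,  1.02805559]), 'ft_force': array([ 0.44884358,  0.36823512, -0.53419276]), 'moment': array([ 0.04667309, -0.02553554,  0.03613886]), 'gripper_width': 85.55479984512905}
scene [[455.76917221   0.         289.33072699]
 [  0.         455.76917221 217.46841126]
 [  0.           0.           1.        ]] [-0.02263444  0.          0.          0.          0.        ] [[-0.74399085  0.66802459  0.01485815]
 [ 0.51150293  0.58369579 -0.63060603]
 [-0.42993298 -0.46156513 -0.77596087]] [ 418.23147749 -233.00822751 1497.51011582]
top [[449.91931238   0.         274.90753986]
 [  0.         449.91931238 214.25971092]
 [  0.           0.           1.        ]] [-0.09384565  0.          0.          0.          0.        ] [[ 5.14587839e-04 -9.99995554e-01  2.93734776e-03]
 [-9.89112452e-01 -9.41245587e-04 -1.47158661e-01]
 [ 1.47160772e-01 -2.82964118e-03 -9.89108538e-01]] [  13.61570494  529.84705593 1201.42454324]
```

View pics/scene0.png

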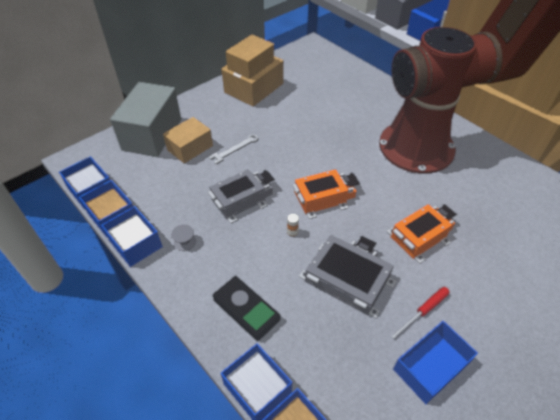

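View pics/top0.png

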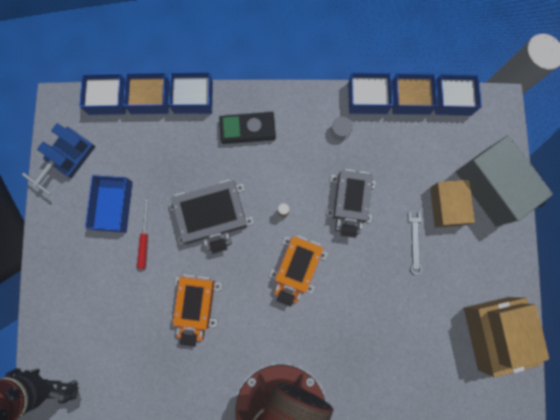

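Candidates in the top view are: grey wide fixture (210,212), grey narrow fixture (352,195), and orange look-alikes (299,265) and (193,305). The wide grey one at (210,212) matches the description, and its tab is at (218,243). I'll check it in a close crop and measure it.

```bash
cat > h.py <<'E'
import cv2,numpy as np,pickle
from scipy.spatial.transform import Rotation as Rn
def ray(f,px):
    K=f["intrinsics"];u=cv2.undistortPoints(np.array([[px]],float),K,np.array(f["dist_coeffs"],float)).ravel()
    R=f["R"];return -R.T@f["t"], R.T@np.array([u[0],u[1],1.])
def onz(f,px,z):
    c,d=ray(f,px);return c+d*(z-c[2])/d[2]
def proj(f,X):
    return cv2.projectPoints(np.array(X,float).reshape(-1,1,3),cv2.Rodrigues(f["R"])[0],f["t"],f["intrinsics"],np.array(f["dist_coeffs"],float))[0].reshape(-1,2)
E
python3 - <<'E'
from h import *
f=pickle.load(open("pics/top0.pkl","rb"))
im=f["img"][165:265,155:265,::-1]
cv2.imwrite("pics/cropt.png",cv2.resize(im,None,fx=6,fy=6,interpolation=cv2.INTER_CUBIC))
g=pickle.load(open("pics/scene0.pkl","rb"))
im=g["img"][225:325,295:405,::-1]
cv2.imwrite("pics/crops.png",cv2.resize(im,None,fx=6,fy=6,interpolation=cv2.INTER_CUBIC))
E
```

```text
(no output)
```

View pics/cropt.png

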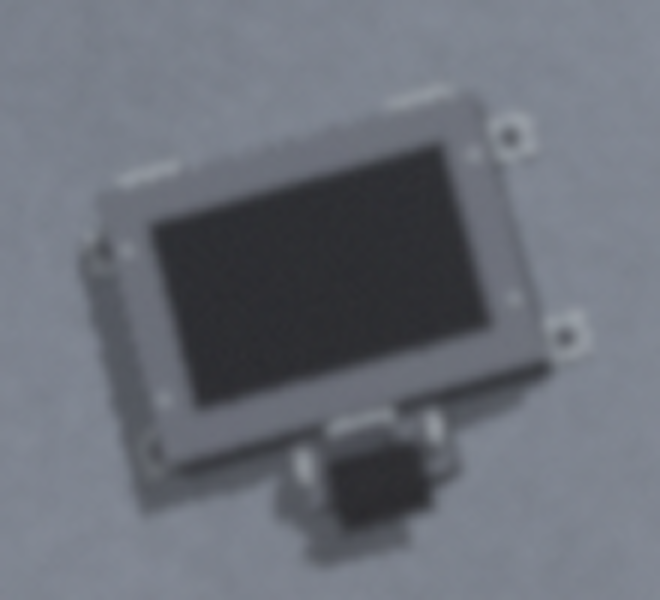

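View pics/crops.png

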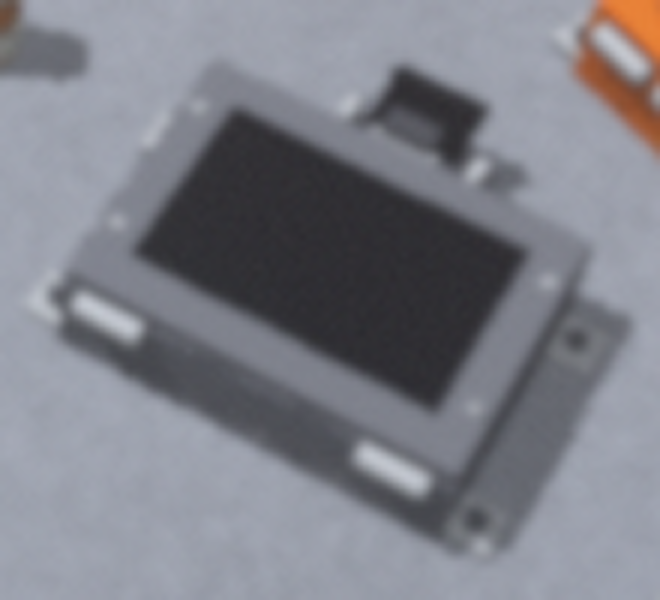

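The crops confirm it: a large grey lid with a black window, and the black tab at the front (near the robot) with metal posts on both sides. Next is the pose.

Run:
```python
from h import *
f=pickle.load(open("pics/top0.pkl","rb"));g=pickle.load(open("pics/scene0.pkl","rb"))
ft=lambda p:(155+(p[0]+.5)/6-.5,165+(p[1]+.5)/6-.5)
fs=lambda p:(295+(p[0]+.5)/6-.5,225+(p[1]+.5)/6-.5)
def show(n,f,fn,P,z):
    Q=np.array([onz(f,fn(p),z) for p in P]);print(n,Q.mean(0).round(1),[np.linalg.norm(Q[i]-Q[(i+1)%4]).round(1) for i in range(4)])
    e=[(Q[1]-Q[0]),(Q[2]-Q[3])];print("  yaw", [np.degrees(np.arctan2(v[1],v[0])).round(1) for v in e+[Q[0]-Q[3],Q[1]-Q[2]]]);print(Q.round(1)[:,:2].tolist())
show("top inset",f,ft,[(150,228),(443,145),(490,322),(197,407)],57)
show("scene inset",g,fs,[(137,250),(437,410),(527,250),(238,110)][::-1] and [(437,410),(137,250),(238,110),(527,250)],57)
show("top lid",f,ft,[(100,192),(470,88),(548,364),(170,464)],57)
show("scene lid",g,fs,[(462,478),(64,282),(215,62),(592,243)],57)
# 4 screws top
show("top screws",f,ft,[(127,248),(474,153),(516,297),(164,399)],57)
for p in[(378,485),(350,527),(430,505),(325,460),(415,447)]:print("tab",onz(f,ft(p),49).round(1))
for p in[(402,68),(488,108),(445,88)]:print("tabs",onz(g,fs(p),49).round(1))
```

```text
top inset [537.6 196.7  57. ] [np.float64(138.9), np.float64(84.8), np.float64(137.7), np.float64(85.5)]
  yaw [np.float64(-73.9), np.float64(-73.6), np.float64(16.3), np.float64(15.5)]
[[559.3, 275.1], [597.8, 141.6], [516.1, 119.0], [477.2, 251.1]]
scene inset [538.3 197.9  57. ] [np.float64(138.1), np.float64(85.4), np.float64(135.4), np.float64(88.4)]
  yaw [np.float64(-74.5), np.float64(-73.2), np.float64(17.0), np.float64(15.3)]
[[561.6, 276.5], [598.5, 143.5], [516.1, 121.0], [477.1, 250.6]]
top lid [537.2 195.9  57. ] [np.float64(175.8), np.float64(132.8), np.float64(176.1), np.float64(129.7)]
  yaw [np.float64(-74.0), np.float64(-75.0), np.float64(16.1), np.float64(16.2)]
[[576.0, 298.7], [624.5, 129.7], [497.0, 92.6], [451.4, 262.6]]
scene lid [542.  200.2  57. ] [np.float64(177.2), np.float64(132.4), np.float64(177.7), np.float64(128.2)]
  yaw [np.float64(-71.9), np.float64(-73.3), np.float64(16.8), np.float64(17.0)]
[[576.8, 303.3], [631.8, 134.9], [505.2, 96.2], [454.1, 266.3]]
top screws [538.1 196.6  57. ] [np.float64(164.0), np.float64(69.5), np.float64(165.6), np.float64(71.8)]
  yaw [np.float64(-74.4), np.float64(-73.6), np.float64(15.5), np.float64(16.8)]
[[550.0, 285.3], [594.1, 127.4], [527.6, 107.4], [480.8, 266.2]]
tab [442.8 169.4  49. ]
tab [423.8 181.8  49. ]
tab [433.8 145.8  49. ]
tab [454.1 193.7  49. ]
tab [460.1 153.   49. ]
tabs [440.9 149.1  49. ]
tabs [428.8 188.6  49. ]
tabs [434.8 169.   49. ]
```

Run:
```python
from h import *
from plant import robot
s=robot.state();R=Rn.from_rotvec(s["eef_rot"]).as_matrix();print(R.round(3),s["q"].round(3))
a=np.radians(16);u=np.array([np.cos(a),np.sin(a),0]);v=np.array([-u[1],u[0],0])
c=np.array([538,197.3,0])
for sg in(1,-1):
    T=np.column_stack([sg*v,[0,0,-1],np.cross(sg*v,[0,0,-1])])
    print(sg,np.degrees(Rn.from_matrix(R.T@T).as_rotvec()).round(2))
tgt=c-105*u+[0,0,51+22+60];print("tgt",tgt,"shift tool",(R.T@(tgt-s["eef_pos"])).round(1),"hinge",c+65*u)
f=pickle.load(open("pics/top0.pkl","rb"))
print(proj(f,[c-105*u+[0,0,51]]))
print("jar",onz(f,(283,206),65))
```

```text
[[ 0.242 -0.    -0.97 ]
 [ 0.97  -0.001  0.242]
 [-0.001 -1.     0.   ]] [ 1.187  0.291 -0.154  1.127  0.     1.431]
1 [-3.000e-02 -3.003e+01 -6.000e-02]
-1 [ 8.0000e-02  1.4997e+02 -4.0000e-02]
tgt [437.06752193 168.35807764 133.        ] shift tool [-255.3  120.  -383.3] hinge [600.48201024 215.21642813   0.        ]
[[217.85252053 247.4779396 ]]
jar [548.62191374  -7.81799217  65.        ]
```

drive_tool([
  [0,-3,0,-0.026,0,-0.038,0],
  [0,-6,0,-0.051,0,-0.077,0],
  [0,-9,0,-0.077,0,-0.115,0],
  [0,-12,0,-0.102,0,-0.153,0],
  [0,-15,0,-0.128,0.01,-0.192,0],
  [0,-18,0,-0.153,0.02,-0.23,0],
  [0,-21,0,-0.179,0.03,-0.268,0],
  [0,-24,0,-0.204,0.04,-0.306,0],
  [0,-27,0,-0.23,0.05,-0.345,0],
  [0,-30,0,-0.255,0.07,-0.383,0],
  [0,-30,0,-0.255,0.07,-0.383,0],
  [0,-30,0,-0.255,0.07,-0.383,0],
  [0,-30,0,-0.255,0.07,-0.383,0],
])

```text
clock: 1.72
eef_pos: [436.4, 169.5, 183.4]
eef_rot: [-1.064, -1.412, 1.413]
ft_force: [-0.1, -0.1, 0.2]
gripper_width: -0.1
```

drive_tool([
  [0,0,0,0,0.035,0,0],
  [0,0,0,0,0.07,0,0],
  [0,0,0,0,0.095,0,0],
  [0,0,0,0,0.1,0,0],
  [0,0,0,0,0.1,0,0],
])

```text
clock: 2.35
eef_pos: [436.4, 170.0, 84.0]
eef_rot: [-1.064, -1.413, 1.413]
ft_force: [0.1, 0.3, -0.2]
gripper_width: -0.3
```

```bash
cat > look.py <<'E'
import sys
from h import *
from plant import robot,cams
k=sys.argv[1]
ims=[]
for n,(r,c) in(("top",(155,155)),("scene",(190,290))):
    f=cams.grab_frame(n);pickle.dump(f,open(f"pics/{n}{k}.pkl","wb"))
    ims.append(cv2.resize(f["img"][r:r+130,c:c+130,::-1],None,fx=3,fy=3,interpolation=cv2.INTER_CUBIC))
cv2.imwrite(f"pics/l{k}.png",np.hstack(ims))
s=robot.state();print(s["clock"],s["eef_pos"].round(1),s["ft_force"].round(2),s["q"].round(2))
E
python3 look.py 1
```

```text
2.45 [437.  169.9  84.5] [0.81 1.24 0.17] [ 0.22  0.36 -0.55  0.65 -0.   -0.07]
```

View pics/l1.png

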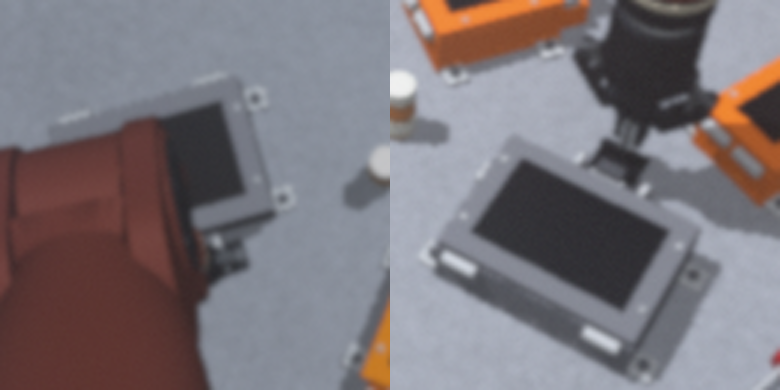

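drive_tool([
  [0,0,0,0,0.006,0,0],
  [0,0,0,0,0.011,0,0],
  [0,0,0,0,0.014,0,0],
  [0,0,0,0,0.017,0,0],
  [0,0,0,0,0.019,0,0],
  [0,0,0,0,0.02,0,0],
  [0,0,0,0,0.02,0,0],
])

```text
clock: 3.32
eef_pos: [436.8, 169.8, 64.4]
eef_rot: [-1.065, -1.413, 1.413]
ft_force: [-3.1, -0.8, 4.4]
gripper_width: -0.1
```

```bash
python3 look.py 2
```

```text
3.425 [437.  169.8  64.5] [-4.19 -2.31  5.31] [ 0.22  0.39 -0.58  0.6  -0.   -0.07]
```

View pics/l2.png

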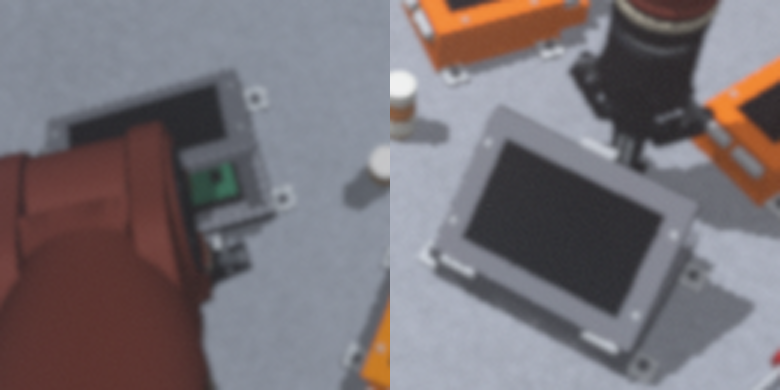

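The lid has popped up to about 45°. I'll rise off the tab and step 35 mm aside to miss the tongue. Then I'll bring the fingertip up just in front of and below the lid edge.

drive_tool([
  [0,0,0,0,-0.012,0,0],
  [0,0,0,0,-0.035,0,0],
  [0,0,0,-0.012,-0.06,0,0],
  [0,0,0,-0.028,-0.072,-0.005,0],
  [0,0,0,-0.035,-0.072,-0.02,0],
  [0,0,0,-0.035,-0.072,-0.035,0],
  [0,0,0,-0.035,-0.072,-0.04,0],
  [0,0,0,-0.035,-0.072,-0.04,0],
])

```text
clock: 4.42
eef_pos: [485.1, 147.1, 136.4]
eef_rot: [-1.065, -1.413, 1.413]
ft_force: [-0.7, -0.7, 0.2]
gripper_width: 0.2
```

```bash
python3 look.py 3
```

```text
4.525 [484.5 147.1 136.5] [-0.25  1.14  0.26] [ 0.15  0.36 -0.39  0.82 -0.   -0.13]
```

View pics/l3.png

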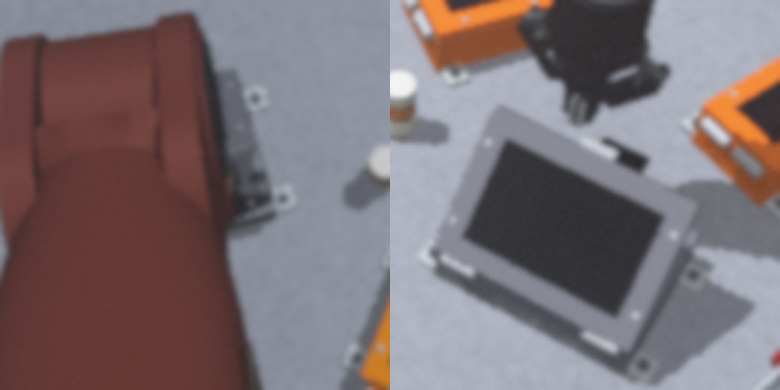

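drive_tool([
  [0,0,0,0,-0.004,-0.01,0],
  [0,0,0,0,-0.007,-0.02,0],
  [0,0,0,0,-0.01,-0.028,0],
  [0,0,0,0,-0.017,-0.038,0],
  [0,0,0,0,-0.025,-0.049,0],
  [0,0,0,0,-0.031,-0.06,0],
  [0,0,0,0,-0.037,-0.072,0],
  [0,0,0,0,-0.041,-0.084,0],
  [0,0,0,0,-0.044,-0.097,0],
  [0,0,0,0,-0.044,-0.097,0],
])

```text
clock: 5.78
eef_pos: [578.8, 174.3, 180.8]
eef_rot: [-1.065, -1.414, 1.412]
ft_force: [-1.4, -0.7, -0.1]
gripper_width: 0.2
```

```bash
python3 look.py 4
```

```text
5.875 [577.6 174.  180.4] [-1.01 -0.07  0.14] [ 0.17  0.48 -0.06  1.03 -0.   -0.11]
```

View pics/l4.png

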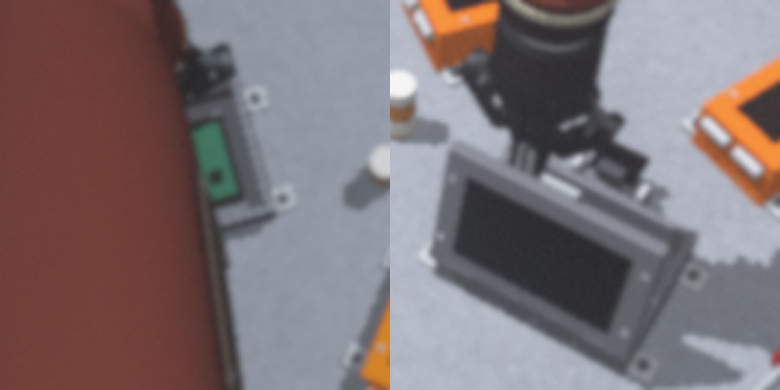

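The lid is following the finger and stands nearly upright. I'll keep pushing past upright.

drive_tool([
  [0,0,0,0,-0.001,-0.011,0],
  [0,0,0,0,-0.002,-0.022,0],
  [0,0,0,0,-0.002,-0.03,0],
  [0,0,0,0,-0.002,-0.038,0],
  [0,0,0,0,-0.002,-0.045,0],
  [0,0,0,0,-0.002,-0.051,0],
  [0,0,0,0,-0.002,-0.055,0],
  [0,0,0,0,-0.002,-0.055,0],
  [0,0,0,0,-0.002,-0.055,0],
])

```text
clock: 7.0
eef_pos: [630.2, 189.2, 182.4]
eef_rot: [-1.064, -1.413, 1.413]
ft_force: [-0.3, 0.3, 0.3]
gripper_width: 0.1
```

```bash
python3 look.py 5
```

```text
7.1 [630.2 189.2 182.5] [-0.2   0.55  0.85] [ 0.18  0.59  0.12  1.11 -0.   -0.1 ]
```

View pics/l5.png

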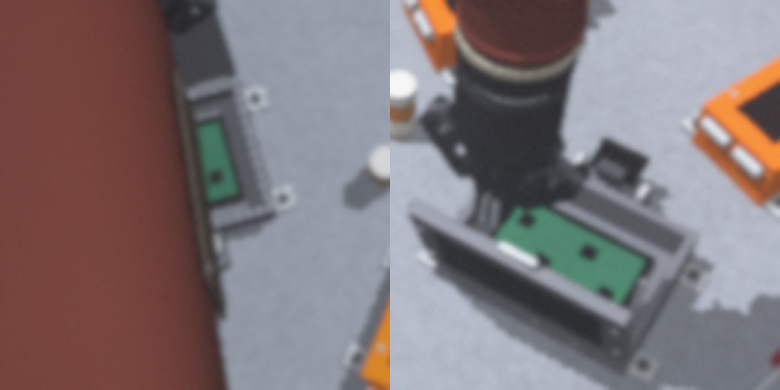

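drive_tool([
  [0,0,0,0,0,0.015,0],
  [0,0,0,0,-0.005,0.045,0],
  [0,0,0,0,-0.02,0.085,0],
  [0,0,0,0,-0.05,0.125,0],
  [0,0,0,0,-0.08,0.165,0],
  [0,0,0,0.03,-0.09,0.2,0],
  [0,0,0,0.07,-0.09,0.23,0],
  [0,0,0,0.11,-0.09,0.26,0],
  [0,0,0,0.15,-0.09,0.29,0],
  [0,0,0,0.19,-0.09,0.32,0],
  [0,0,0,0.23,-0.09,0.34,0],
  [0,0,0,0.27,-0.09,0.36,0],
  [0,0,0,0.27,-0.09,0.36,0],
  [0,0,0,0.27,-0.09,0.36,0],
])

```text
clock: 8.85
eef_pos: [209.5, 348.8, 272.3]
eef_rot: [-1.064, -1.413, 1.414]
ft_force: [-0.4, 0.1, -0.2]
gripper_width: 0.1
```

```bash
python3 look.py 6
python3 - <<'E'
from h import *
a=[pickle.load(open(f"pics/{n}6.pkl","rb"))["img"] for n in("top","scene")]
for n,i in zip("ts",a): cv2.imwrite(f"pics/full6{n}.png",i[:,:,::-1])
for n in("top","scene"):
    d=cv2.absdiff(pickle.load(open(f"pics/{n}6.pkl","rb"))["img"],pickle.load(open(f"pics/{n}0.pkl","rb"))["img"]).max(2)
    cv2.imwrite(f"pics/diff{n}.png",np.clip(d.astype(int)*4,0,255))
E
```

```text
8.95 [210.1 348.5 272.2] [-0.64 -0.06  0.34] [ 0.85  0.05 -0.4   1.12 -0.    0.57][ WARN:0@0.526] global loadsave.cpp:1063 imwrite_ Unsupported depth image for selected encoder is fallbacked to CV_8U.
```

View pics/full6t.png

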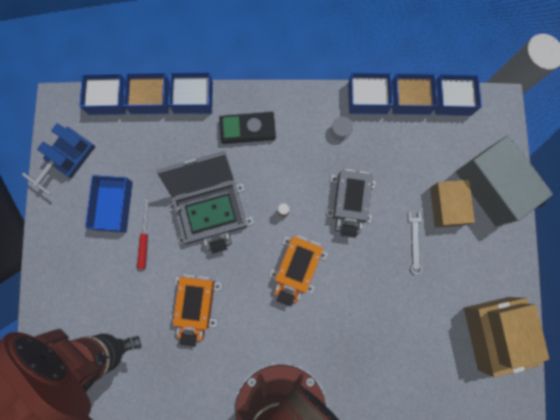

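View pics/full6s.png

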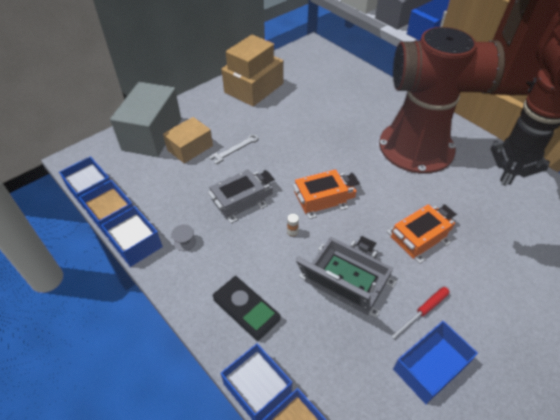

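View pics/difftop.png

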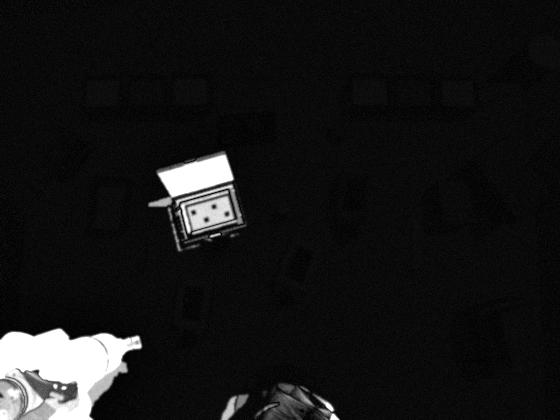

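Only the lid and the arm have changed. I'll check the lid angle against the projected edge positions.

Run:
```python
from h import *
a=np.radians(16);u=np.array([np.cos(a),np.sin(a),0]);v=np.array([-u[1],u[0],0]);z=np.array([0,0,1.])
H=np.array([538,197.3,45])+65*u
for n,(r,c) in(("top",(135,145)),("scene",(225,285))):
    f=pickle.load(open(f"pics/{n}6.pkl","rb"));im=cv2.resize(f["img"][r:r+110,c:c+120,::-1],None,fx=5,fy=5,interpolation=cv2.INTER_CUBIC)
    for t,col in((1.65,(0,0,255)),(1.8,(0,255,255)),(1.9,(0,255,0))):
        P=proj(f,[H+130*(-np.cos(t)*u+np.sin(t)*z)+s*90*v for s in(-1,1)]);print(n,t,P.round(1).tolist())
        for p in P: cv2.circle(im,tuple(int(x) for x in (p-[c,r]+.5)*5-.5),3,col,-1)
    cv2.imwrite(f"pics/ang{n}.png",im)
```

```text
top 1.65 [[228.1, 164.5], [158.5, 184.0]]
top 1.8 [[226.2, 157.7], [157.0, 177.1]]
top 1.9 [[225.1, 153.5], [156.3, 172.8]]
scene 1.65 [[305.3, 243.4], [377.9, 280.5]]
scene 1.8 [[300.9, 250.1], [373.8, 287.8]]
scene 1.9 [[297.9, 254.9], [370.9, 293.1]]
```

View pics/angtop.png

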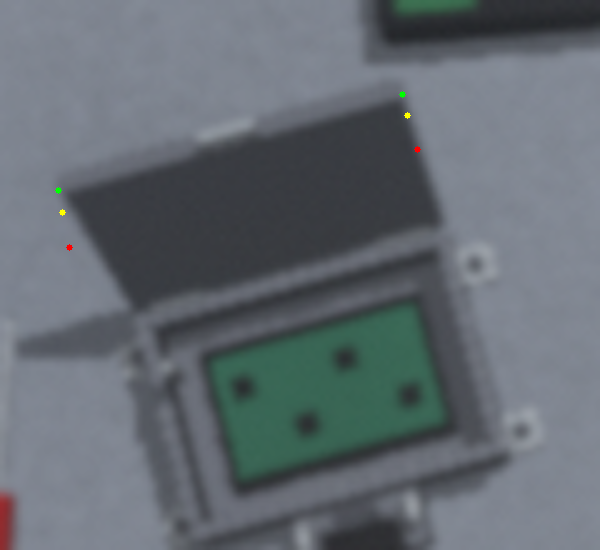

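View pics/angscene.png

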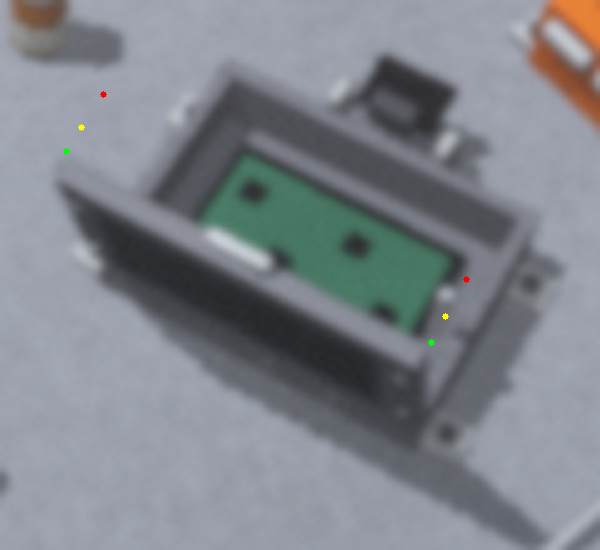

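The edges sit at the 1.9 rad marks in both views, the tab looks back at rest, and the arm is clear. Handing in.

```bash
python3 -c "
from plant import robot
print(robot.close_job())"
```

```text
the job is handed in; nothing more can be done
None
```

I opened the wide grey fixture with closed fingertips. I pressed the release tab until the lid popped up, then pushed the lid edge along its arc past upright to the stop. After that I backed the arm well clear and handed the job in about 9 s into the 48 s limit.

- **Lid:** the front edge matches the 1.9 rad position in both camera views, to within about a pixel or two.
- **Tab:** it looks back at rest, judged from the pictures only.
- **Other things on the bench:** a before/after comparison of the top view shows only the lid, its shadow and the arm changed. The narrow fixture and the loose things look unmoved.
- **Forces:** no wrist force reading went above about 7 N, and it read near zero at the end.
- **Failed or disagreeing checks:** none. The two views differed by about 1 mm on the fixture's centre from the lid window, and by 5 to 6 mm from the lid outline. I used the window.

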